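# Pull the cup head off the vortex mixer with the fork puller

## Task

Take the orange-handled fork puller, slide its fork in along the mixer's deck under the flange of the black cup head until you feel it home against the hub, and pull straight up until the snug head pops off its drive stub. Stand the head upright on the blue mat, clear of the flat platform head, and leave the puller standing upright on its fork, on the bench or the mat, clear of the head. Work gently (the head must not be touched by the fingers, tipped or dropped, nor the puller forced against the mixer or the head) and leave the other things where they are.

Things in the scene. Friction and masses are not known exactly. Their poses are not given: they have to be found in the camera images.
- mixer: Vortex mixer, fixed: round white body 136 mm across, control panel on its front (-x side, out to 75 mm from the axis, lower than 65 mm), cord behind. Origin on its axis; the flat round metal deck on top, 107 mm across, is 88 mm above it. The soft feet are squashed by an unknown amount, so the deck stands 83 to 88 mm above the bench.
- deck (a point): Centre of the mixer's deck, at deck height, on the axis of the drive stub. Deck and stub are rigid: touch them slowly. The stub (12 mm thick, 13.5 mm high) is hidden in the cup head. Its four spring balls hold the head: 8 to 18 N straight up frees it; the balls let go after about 2 mm of lift, the head is wholly off after 14 mm.
- cup_head_mid (a point): Middle of the black rubber cup head (about 75 g, round, 40 mm high), on its axis 20 mm above its foot. The foot, a hub 25 to 26 mm thick, stands on the deck; 5.5 mm above the foot it widens to a flange 45 mm across, 3.5 mm thick, so a gap 5.5 mm high runs round the hub between deck and flange. Above is a cup, 40 mm across.
- cup_head: The same cup head; origin at the centre of its foot's underside, z up along its axis. It stands stably on its foot.
- puller_grip (a point): Loose fork puller (steel, 140 g) standing upright on its fork: centre of its orange grip block, 24 x 24 mm, 56 to 112 mm above the fork's underside. +x: where the tines point; z up. Under the block a steel arm runs back to a spine (30 to 38 mm behind the grip's axis) down to the fork: a C open to +x, 45 mm high inside, which passes over the cup head.
- fork (a point): Point of the puller on the grip's axis, 1.5 mm above the fork's underside (82.5 mm below point puller_grip); +x along the tines. Fork: flat, 3 mm thick, 50 mm wide; slot open to +x, 28 mm wide, flared mouth; its end (throat) is 12.5 mm behind this point, the tine tips 24 mm before it. With the throat on the hub this point is on the head's axis.
- puller: The same puller; origin on the grip's axis at the underside of the fork, +x along the tines, z up.
- mat: Blue mat, fixed, 220 (x) by 150 (y) by 5 mm; origin at the centre of its underside.
- mat_top (a point): Centre of the mat's upper face, 5 mm above the bench. The -x half of the mat is free for the head (for example 50 mm from the centre towards -x).
- platform_head: Flat black platform head, a disc 65 mm across and 14 mm high, loose, on the +x half of the mat (65 to 75 mm from its centre); origin at the centre of its foot's underside.
- wash: Bystander: wash bottle, 181 mm high, standing at the back.
- tips: Bystander: blue pipette tip box, 76 x 122 x 68 mm.
- weigh: Bystander: glass weighing bottle, 37 mm across, 51 mm high.
- red_flask: Bystander: volumetric flask with red solution, 61 mm across, 167 mm high.
- tube_a: Bystander: small vial with a black cap, 23 mm across, 46 mm high.
There are look-alikes about, which are no part of the job. Of the things shaped like the platform_head, the black one is meant.

How it is judged:
By the outcome, as a careful person would: the job done as asked, in the order asked, and still so for the second after the job is handed in, with the robot touching nothing.
It also fails if it takes over 72 s, if anything falls off the work surface, if the arm or the gripper's body presses on something with over 40 N, if the wrist force passes 120 N, or if a joint passes its speed limit or range.

## Robot

A 6-joint arm with a two-finger parallel gripper is mounted at the origin on a cart in front of the work surface, level with it; the furniture and walls round the work are solid. World frame = base frame: x ahead of the robot, y to its left, z up, the work surface at z = 0. Lengths are in mm, angles in rad, forces in N, time in s.
With the tool pointing down it reaches from about 325 to 1000 mm from the base axis. Payload 5.1 kg.
Tool frame: the origin (TCP) lies at the very end of the fingers, on their centre line; the grasp point (between the pads) lies 19 mm behind it (pinch_z is the distance from the TCP to the grasp point, in mm); z points along the fingers, y is the line along which they close (so a half turn about z gives the same grasp; the last joint's range is limited). The gripper opens to 85 mm and grips with 20 to 120 N. Pads are 22 mm wide; open, the fingers measure 114 mm over their backs; the gripper's body (76 mm by 85 mm) begins 54 mm behind the grasp point. The pads swing forward as they close: fully open they stand 13 mm farther back than shut.
Start: joints at [1.078, 0.124, 1.65, -0, 1.367, -0.083], TCP at [258.996, 596.159, 231.322] pointing down, gripper open.
Joint ranges: [-2.61, 2.61], [-1.02, 2.33], [0.03, 2.71], [-1.35, 4.49], [0.32, 2.68], [-2.91, 2.91]. Speed limits (rad/s): [2.57, 2.57, 3.14, 3.14, 3.14, 3.14].

## Interface

Orientations are given as a rotation vector (axis times angle).
In Python, from plant import get_obs, get_image, close_job, search_frame, pinpoint, pinch_z gives the robot as it stands. The module is installed in compiled form; this text tells all that it offers.
- The arm moves only by the shell command python3 -m pendant 'ROWS' [FORCE]. ROWS is JSON, a list of rows, each a list of 3 entries, a list of its own where there are three numbers: the shift along the tool's x, y, z in cm, then the turn about the tool's z in degrees, then the closure, from 0 (fully open) to 1 (shut). In form: [[[dx, dy, dz], twist, hand], ...]. A call has 1 to 8 rows; each row is the pose to reach, as a shift and turn from the pose commanded when the call began, along the tool's axes at that moment; what a row does not reach only later rows make up. A row lasts 1/12 s, in which the tool goes at most 41.7 mm and 7.16 degrees, less where a joint would pass 70% of its speed; a pose out of reach is approached as far as the arm can. A call with a gripper value outside its range is refused whole. The fingers move at their own pace and stop on an object; FORCE is the grip in N (left out, the last holds). Time passes only in rows, so rows that repeat a pose let the fingers close. It gives the time, the measured TCP pose, the force, the opening and the grip force at its end, in the units of the state.
- get_obs(): the state, without advancing time (a new reading comes with each control period).
- get_image(name): name is "scene" or "top"; returns a dict with "image" (384x512x3 uint8, red, green, blue), "z_map" (384x512 float32, mm along the optical axis (not along the pixel's ray), 0 where there is no reading), "intrinsics" (3x3 intrinsics, pixels), "xyz" and "rotation" of the camera in the world. Camera axes: x right, y down, z forward; pixel columns grow to the right and rows downward; lengths in mm; the calibration is good to about 2 mm. A picture is of the moment at which its call begins.
- close_job(): hands the job in; it is judged then, once.
Trained networks look in the newest picture that a camera, given by its name, has taken for a name from the list of things; names that differ only in an ending like _2 or _b are one class to them, and where a whole thing is asked for, a point or a joint stands for the part that bears it (a point fixed in the world has none). Each returns a list of dicts, best first, with "p" (0 to 1); they miss things now and then, are a little off and sometimes report something else, mostly with a low value. They report only what shows in the picture. A call takes as long as a camera call. They do not tell look-alikes from the thing itself.
- search_frame(camera, label): "bbox" ([left, top, right, bottom] in pixels, round what is visible of it).
- pinpoint(camera, label): "point" ([column, row] in pixels: a listed point, or the origin of a listed thing).
The state is a dict: "clock": time; "joint_positions": joint angles; "joint_vel": joint speeds; "joint_efforts": joint torques, N m; "ee_pos": TCP position; "orientation": TCP orientation; "wrist_force": force on the tool from outside, world axes, zero at the start; "ft_torque": the same for the moment, N m; "grip_width": finger opening in mm; "gripper_force": force on a finger pad.
Only numpy, scipy, OpenCV 4.12 (cv2) and the standard library are available. Lean on these libraries where they do the work, as an engineer would, in place of code of your own. Each camera call takes 0.05 s, during which the arm holds its last target. There are 200 camera calls.

## Working session

There is one attempt and no reset: what is moved stays moved. The work goes in short steps, Python scripts to look and compute and a shell command to move; the robot and the scene stay as the last step left them, time stands still between calls to the robot, and variables do not carry over. Pictures are saved under pics/ and viewed, at most 10 in all, crops included, and the job is handed in when it is done.

```bash
mkdir -p pics; cat > h.py <<'E'
import numpy as np, cv2
from plant import *
from scipy.spatial.transform import Rotation as R
def cam(n):
    return get_image(n)
def rot(im):
    r=np.array(im['rotation'],float)
    return r if r.shape==(3,3) else R.from_rotvec(r).as_matrix()
def cloud(im):
    K=np.array(im['intrinsics']);z=im['z_map'].astype(float)
    v,u=np.mgrid[:z.shape[0],:z.shape[1]]
    P=np.stack([(u-K[0,2])/K[0,0]*z,(v-K[1,2])/K[1,1]*z,z],-1)
    W=P@rot(im).T+np.array(im['xyz']);W[z==0]=np.nan
    return W
def ray(im,p,zw):
    K=np.array(im['intrinsics']);d=rot(im)@np.array([(p[0]-K[0,2])/K[0,0],(p[1]-K[1,2])/K[1,1],1])
    c=np.array(im['xyz']);return c+d*(zw-c[2])/d[2]
E
python3 - <<'E'
from h import *
np.set_printoptions(precision=1,suppress=True)
o=get_obs();print(o['ee_pos'],o['orientation'],o['grip_width'],pinch_z)
ims={}
for c in ('scene','top'):
    im=cam(c);ims[c]=im;cv2.imwrite(f'pics/{c}0.png',im['image'][...,::-1]);print(c,im['xyz'],im['intrinsics'][0][0],rot(im)[:,2])
    np.save(f'{c}0.npy',im,allow_pickle=True)
    for n,zh in (('deck',86),('cup_head_mid',106),('cup_head',86),('puller_grip',84),('fork',2),('puller',0),('mat_top',5),('platform_head',5),('mixer',0)):
        for d in pinpoint(c,n)[:3]:
            print(c,n,round(d['p'],2),np.array(d['point']),ray(im,d['point'],zh))
E
```

```text
[258.7 595.6 230. ] [-0.6 -3.1  0. ] 85.3898224494807 18.700000000000003
scene [ -407.2 -1034.6   728. ] 414.3920324254588 [ 0.7  0.6 -0.4]
scene deck 0.57 [198.6 175.8] [496.5  24.8  86. ]
scene cup_head_mid 0.41 [202.  173.7] [488.3  -4.3 106. ]
scene puller_grip 0.79 [224.3 196.4] [ 444.7 -158.2   84. ]
scene fork 0.86 [231.1 221.4] [ 439.8 -190.6    2. ]
scene fork 0.55 [200.8 172. ] [646.5 184.6   2. ]
scene mat_top 0.98 [305.  221.1] [ 597.4 -381.4    5. ]
scene mat_top 0.71 [288.3 195.8] [ 706.9 -230.3    5. ]
scene platform_head 0.56 [356.6 242.3] [ 596.3 -573.3    5. ]
scene mixer 0.63 [201.3 196.7] [498.4  20.5   0. ]
top [ 484.7 -212.8 1182.1] 396.5438892895049 [ 0.1  0.  -1. ]
top deck 0.67 [176.5 212.6] [504.7  18.2  86. ]
top cup_head_mid 0.64 [174.7 213.6] [501.6  18.9 106. ]
top cup_head 0.54 [174.  213.6] [501.9  25.1  86. ]
top puller_grip 0.81 [243.1 237.2] [ 437.8 -166.6   84. ]
top fork 0.73 [245.1 233.3] [ 445.8 -169.     2. ]
top fork 0.55 [137.8 146.5] [705.4 157.2   2. ]
top puller 0.72 [243.1 233.4] [ 445.4 -163.     0. ]
top mat_top 0.67 [316.1 184.2] [ 592.  -379.5    5. ]
top platform_head 0.7 [266.1 143.8] [ 713.4 -230.7    5. ]
top platform_head 0.54 [304.5 163.7] [ 653.4 -345.5    5. ]
top platform_head 0.28 [166.1 152.1] [687.9  70.2   5. ]
top mixer 0.65 [180.9 216.7] [494.1  22.9   0. ]
```

```bash
python3 - <<'E'
import cv2
a=cv2.imread('pics/top0.png');b=cv2.imread('pics/scene0.png')
cv2.imwrite('pics/a.png',cv2.resize(a[100:300,90:390],(800,533),interpolation=cv2.INTER_CUBIC))
cv2.imwrite('pics/b.png',cv2.resize(b[130:290,140:380],(800,533),interpolation=cv2.INTER_CUBIC))
E
```

```text
(no output)
```

View pics/a.png

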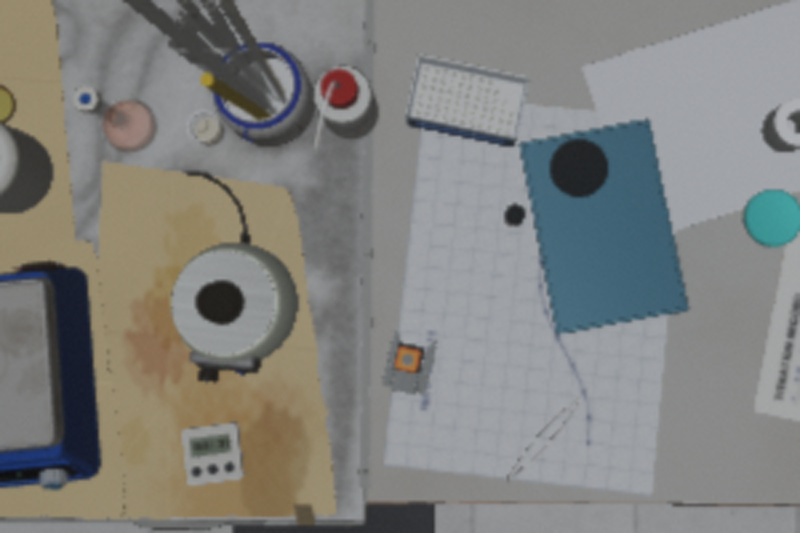

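View pics/b.png

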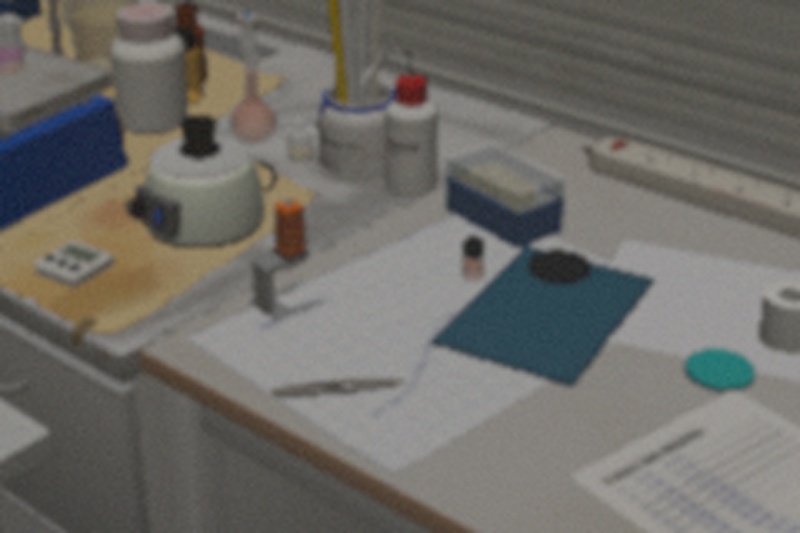

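```bash
cat > m.py <<'E'
from h import *
np.set_printoptions(precision=2,suppress=True)
def meas(im,verbose=1):
    W=cloud(im);hsv=cv2.cvtColor(im['image'],cv2.COLOR_RGB2HSV);H,S,V=[hsv[...,i].astype(int) for i in range(3)]
    return W,H,S,V
if __name__=='__main__':
  Rt=R.from_rotvec(get_obs()['orientation']).as_matrix();print('tool axes\n',Rt)
  for c in ('top','scene'):
    im=np.load(f'{c}0.npy',allow_pickle=True).item();W,H,S,V=meas(im);X,Y,Z=W[...,0],W[...,1],W[...,2]
    org=(H<16)&(S>140)&(V>90)&(abs(X-440)<60)&(abs(Y+165)<60)
    print(c,'orange n',org.sum(),'z',np.nanpercentile(Z[org],[5,50,95]))
    t=org&(Z>106);print(' top centre',np.nanmean(W[t],0) if t.any() else None)
    if c=='top':
      v,u=np.nonzero(org);pts=np.array([ray(im,(a,b),112)[:2] for a,b in zip(u,v)],np.float32)
      print(' rect',cv2.minAreaRect(pts),pts.mean(0))
    g=(abs(X-440)<70)&(abs(Y+165)<50)&~org
    for lo,hi in ((1.5,7),(8,42),(44,58)):
      q=W[g&(Z>lo)&(Z<hi)];print(' puller layer',lo,hi,len(q),np.nanmean(q,0) if len(q) else '')
      if c=='top' and lo==44: print(q)
    near=(np.hypot(X-502,Y-20)<62)
    blk=near&(V<70)
    print(' blk z',np.nanpercentile(Z[blk],[5,25,50,75,95]),blk.sum())
    dk=near&(V>110)&(Z>75)&(Z<98);print(' deck z',np.nanmedian(Z[dk]),np.nanstd(Z[dk]),dk.sum())
    bench=(abs(X-420)<40)&(abs(Y+260)<40);print(' bench z',np.nanmedian(Z[bench]))
    if c=='top':
      m=cv2.morphologyEx(blk.astype(np.uint8),cv2.MORPH_OPEN,np.ones((3,3)));v,u=np.nonzero(m)
      zt=np.nanmedian(Z[dk])+40
      p=np.array([ray(im,(a,b),zt)[:2] for a,b in zip(u,v)],np.float32);print(' cup',cv2.minEnclosingCircle(p),p.mean(0))
      v,u=np.nonzero(near&(Z>80)&(Z<95));p=np.array([W[a,b,:2] for a,b in zip(v,u)],np.float32);print(' deck circ',cv2.minEnclosingCircle(p))
    mat=(H>90)&(H<112)&(S>90)&(Y<-240)&(Y>-480)&(X>450)&(X<720)&(Z<15)
    k=cv2.morphologyEx(mat.astype(np.uint8),cv2.MORPH_OPEN,np.ones((3,3)))>0
    print(' mat',cv2.minAreaRect(W[k][:,:2].astype(np.float32)),np.nanmedian(Z[k]))
    pl=(V<70)&(np.hypot(X-655,Y+345)<60);print(' plat',np.nanmean(W[pl],0),cv2.minEnclosingCircle(W[pl][:,:2].astype(np.float32)))
E
python3 m.py
```

```text
tool axes
 [[-0.92  0.4  -0.  ]
 [ 0.4   0.92 -0.  ]
 [ 0.   -0.   -1.  ]]
top orange n 35 z [107.16 110.26 112.48]
 top centre [ 447.51 -167.21  109.96]
 rect ((446.79803466796875, -166.27098083496094), (21.50433921813965, 21.360708236694336), 76.26464080810547) [ 447.58 -167.29]
 puller layer 1.5 7 272 [ 442.21 -166.36    2.86]
 puller layer 8 42 2 [ 409.01 -177.99    9.56]
 puller layer 44 58 82 [ 423.   -160.75   54.04]
[[ 462.35 -156.38   54.05]
 [ 456.87 -176.35   57.13]
 [ 451.23 -179.17   55.71]
 [ 448.47 -179.23   57.45]
 [ 445.61 -179.19   55.69]
 [ 437.07 -176.33   53.22]
 [ 434.17 -150.9    53.77]
 [ 434.39 -176.44   56.12]
 [ 431.4  -150.96   54.6 ]
 [ 431.48 -153.86   55.96]
 [ 431.36 -156.56   53.34]
 [ 431.45 -159.46   54.92]
 [ 431.57 -162.38   57.07]
 [ 428.45 -148.01   52.09]
 [ 428.51 -150.9    53.03]
 [ 428.44 -153.63   51.22]
 [ 428.47 -156.49   51.6 ]
 [ 428.69 -159.52   55.87]
 [ 428.56 -162.22   52.97]
 [ 428.67 -165.12   54.74]
 [ 428.58 -167.87   52.71]
 [ 428.74 -170.81   55.77]
 [ 428.49 -173.45   50.41]
 [ 425.84 -148.25   55.93]
 [ 425.76 -150.97   53.9
[... 1906 characters left out ...]
1562), 10.579028129577637) 4.898959898462863
 plat [ 654.82 -350.91   17.68] ((654.5487060546875, -351.2077331542969), 32.503639221191406)
scene orange n 23 z [ 99.65 105.95 110.35]
 top centre [ 437.64 -171.49  108.33]
 puller layer 1.5 7 35 [ 426.94 -160.54    2.88]
 puller layer 8 42 50 [ 409.24 -161.21   25.07]
 puller layer 44 58 79 [ 426.02 -165.98   52.04]
 blk z [ 91.03  97.83 109.93 118.75 123.2 ] 110
 deck z 83.23342113910576 3.110143906068521 274
 bench z -1.6122811322561574
 mat ((588.0396728515625, -383.336181640625), (212.80006408691406, 139.61474609375), 11.239781379699707) 4.190392560942996
 plat [ 644.68 -353.38  -26.99] ((640.997314453125, -347.41015625), 47.97552490234375)
```

```bash
cat > go.py <<'E'
# usage: go.py x y z yawdeg(of puller x) : shift in tool axes (cm) and twist
import sys
from h import *
o=get_obs();Rt=R.from_rotvec(o['orientation']).as_matrix();p=np.array(o['ee_pos'])
x,y,z,yaw=map(float,sys.argv[1:5])
cur=np.degrees(np.arctan2(Rt[1,1],Rt[0,1]))-90
print('shift',np.round(Rt.T@(np.array([x,y,z])-p)/10,2),'twist',round(-(yaw-cur),1),'yaw',round(cur,2),'pos',np.round(p,1),'tilt',np.round(Rt[:2,2],4),'F',np.round(o['wrist_force'],1),'T',np.round(o['ft_torque'],2),'w',round(o['grip_width'],1),'t',o['clock'])
E
python3 go.py 447 -167 150 -13.5
python3 - <<'E'
from h import *
im=np.load('top0.npy',allow_pickle=True).item();g=cv2.cvtColor(im['image'],cv2.COLOR_RGB2GRAY).astype(float)
K=np.array(im['intrinsics'])
def proj(P):
    q=rot(im).T@(np.array(P)-np.array(im['xyz']));return q[:2]/q[2]*[K[0,0],K[1,1]]+[K[0,2],K[1,2]]
# fit synthetic silhouette: cup rim circles r20 z=zd+9..40, flange r22.5
from scipy.optimize import minimize
def synth(x,y,zd):
    m=np.zeros((384*8,512*8),np.uint8);a=np.linspace(0,2*np.pi,60)
    for r,z0,z1 in ((22.5,5.5,9),(20,9,40)):
        pts=np.array([proj((x+r*np.cos(t),y+r*np.sin(t),zd+z)) for t in a for z in (z0,z1)])
        h=cv2.convexHull(((pts+.5)*8).astype(np.int32));cv2.fillConvexPoly(m,h,1)
    return cv2.resize(m.astype(np.float32),(512,384),interpolation=cv2.INTER_AREA)
u,v=proj((502,21,110)).astype(int);sl=np.s_[v-16:v+17,u-16:u+17]
for zd in (83,85.5,88):
    f=lambda p:(lambda s:np.sum((g[sl]-(np.median(g[sl][s<.02])*(1-s)+np.median(g[sl][s>.98])*s))**2))(synth(p[0],p[1],zd)[sl])
    r=minimize(f,[502,22],method='Nelder-Mead',options=dict(xatol=.1,fatol=1,initial_simplex=[[498,18],[507,21],[501,27]]));print(zd,r.x,r.fun)
E
```

```text
shift [-47.65 -62.5    8.14] twist -10.0 yaw -23.48 pos [259.  596.1 231.3] tilt [-0. -0.] F [ 0.3 -0.6 -0.7] T [-0.04  0.02 -0.01] w 85.3 t 1.0
83 [503.33767797  27.04760483] 84265.80004882812
85.5 [503.35943053  26.49363373] 86773.98754882812
88 [503.40066819  26.02864218] 89560.33569335938
```

```bash
python3 -m pendant '[[[-47.6,-62.5,0],-10,0],[[-47.6,-62.5,0],-10,0],[[-47.6,-62.5,0],-10,0],[[-47.6,-62.5,0],-10,0],[[-47.6,-62.5,0],-10,0],[[-47.6,-62.5,0],-10,0],[[-47.6,-62.5,0],-10,0],[[-47.6,-62.5,0],-10,0]]' 40; python3 go.py 447 -167 150 -13.5
```

```text
clock: 1.67
ee_pos: [338.5, 270.7, 231.5]
orientation: [0.367, 3.119, 0.001]
wrist_force: [1.0, 0.2, -0.7]
grip_width: 85.6
gripper_force: 0.0
shift [-20.71 -40.06   8.15] twist 0.1 yaw -13.43 pos [338.5 270.7 231.5] tilt [0.0009 0.0003] F [ 1.   0.2 -0.7] T [ 0.04 -0.06  0.04] w 85.6 t 1.6667
```

```bash
python3 -m pendant '[[[-20.7,-40.1,0],0,0],[[-20.7,-40.1,0],0,0],[[-20.7,-40.1,0],0,0],[[-20.7,-40.1,0],0,0],[[-20.7,-40.1,0],0,0],[[-20.7,-40.1,0],0,0],[[-20.7,-40.1,0],0,0],[[-20.7,-40.1,0],0,0]]'; python3 -m pendant '[[[0,0,0],0,0],[[0,0,0],0,0]]'; python3 go.py 447 -167 130 -13.5
```

```text
clock: 2.33
ee_pos: [418.2, -53.4, 231.9]
orientation: [0.369, 3.118, -0.0]
wrist_force: [2.0, 0.7, 0.5]
grip_width: 85.3
gripper_force: 0.0
clock: 2.5
ee_pos: [418.3, -53.3, 231.4]
orientation: [-0.377, -3.119, -0.0]
wrist_force: [-0.8, 0.2, -0.2]
grip_width: 85.5
gripper_force: 0.0
shift [ -5.5  -10.36  10.14] twist -0.3 yaw -13.78 pos [418.3 -53.3 231.4] tilt [-0.0002  0.0003] F [-0.8  0.2 -0.2] T [ 0.03  0.02 -0.03] w 85.5 t 2.5
```

```bash
python3 -m pendant '[[[-5.5,-10.36,0],0,0],[[-5.5,-10.36,0],0,0],[[-5.5,-10.36,0],0,0],[[-5.5,-10.36,4],0,0],[[-5.5,-10.36,8],0,0],[[-5.5,-10.36,10],0,0],[[-5.5,-10.36,10],0,0],[[-5.5,-10.36,10],0,0]]'; python3 go.py 447 -167 68 -13.5
python3 - <<'E'
from h import *
im=cam('scene');cv2.imwrite('pics/c.png',cv2.resize(im['image'][130:290,140:380,::-1],(800,533),interpolation=cv2.INTER_CUBIC))
E
```

```text
clock: 3.17
ee_pos: [447.1, -163.2, 130.5]
orientation: [-0.365, -3.118, -0.002]
wrist_force: [1.2, 0.0, 1.2]
grip_width: 85.2
gripper_force: 0.0
shift [-0.1  -0.38  6.25] twist 0.1 yaw -13.37 pos [ 447.1 -163.2  130.5] tilt [-0.0023  0.0014] F [1.2 0.  1.2] T [ 0.04 -0.03 -0.  ] w 85.2 t 3.1667
```

View pics/c.png

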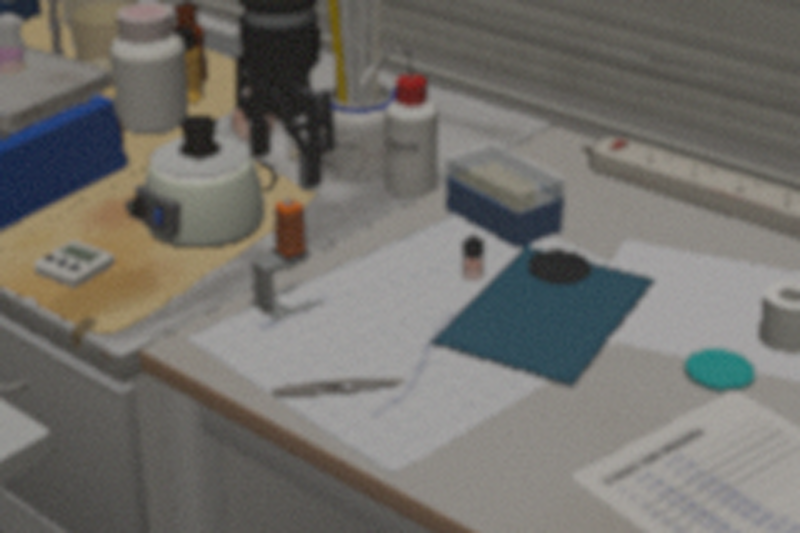

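```bash
python3 - <<'E'
from h import *
np.set_printoptions(precision=1,suppress=True)
for c in ('scene','top'):
    im=cam(c);W=cloud(im);V=im['image'].max(2);hsv=cv2.cvtColor(im['image'],cv2.COLOR_RGB2HSV)
    org=(hsv[...,0]<16)&(hsv[...,1]>140)&(hsv[...,2]>90)&(abs(W[...,0]-440)<60)&(abs(W[...,1]+165)<60)
    print(c,'org',org.sum(),np.nanmean(W[org],0) if org.any() else '')
    k=(V<80)&(np.hypot(W[...,0]-447,W[...,1]+165)<75)&(W[...,2]>115)&(W[...,2]<165)
    q=W[k];print(len(q),np.nanmin(q,0),np.nanmax(q,0))
    c1=(q@[.233,.972,0]);m=np.median(c1)
    for s in (q[c1>-54],q[c1<=-54]): 
        if len(s): print(len(s),np.median(s,0),s[:,2].min(),s.min(0),s.max(0))
E
```

```text
scene org 34 [ 440.1 -173.6   92.7]
52 [ 425.9 -219.1  145.3] [ 465.6 -114.   164.4]
27 [ 456.2 -121.2  154.9] 147.06495977200677 [ 447.7 -125.6  147.1] [ 465.6 -114.   164.4]
25 [ 433.8 -214.3  157.3] 145.33555296145448 [ 425.9 -219.1  145.3] [ 443.2 -205.   164.3]
top org 0 Traceback (most recent call last):
  File "<stdin>", line 8, in <module>
    res = np.fmin.reduce(a, axis=axis, out=out, **kwargs)
ValueError: zero-size array to reduction operation fmin which has no identity
```

```bash
python3 go.py 447 -167 68 -13.5; python3 -m pendant '[[[0,0,2.5],0,0],[[0,0,4.5],0,0],[[0,0,6.1],0,0],[[0,0,6.2],0,0],[[0,0,6.2],0,0.3],[[0,0,6.2],0,0.4],[[0,0,6.2],0,0.5],[[0,0,6.2],0,0.6]]' 20; python3 -m pendant '[[[0,0,0],0,0.65],[[0,0,0],0,0.7],[[0,0,0],0,0.8],[[0,0,0],0,1],[[0,0,0],0,1],[[0,0,0],0,1]]' 20;  python3 go.py 447 -167 68 -13.5
```

```text
shift [ 0.21 -0.26  6.61] twist 0.1 yaw -13.4 pos [ 449.3 -164.8  134.1] tilt [ 0.0043 -0.0021] F [-0.1  0.1  0.6] T [ 0.01 -0.02  0.01] w 85.5 t 3.3167
clock: 3.98
ee_pos: [448.7, -165.3, 71.1]
orientation: [0.368, 3.117, -0.002]
wrist_force: [-0.0, 0.1, -0.4]
grip_width: 39.0
gripper_force: 0.0
clock: 4.48
ee_pos: [448.0, -165.1, 69.9]
orientation: [0.369, 3.119, -0.001]
wrist_force: [-0.6, -1.3, 3.7]
grip_width: 23.5
gripper_force: 26.3
shift [ 0.06 -0.2   0.19] twist 0.0 yaw -13.48 pos [ 448.  -165.1   69.9] tilt [ 0.0009 -0.0007] F [-0.6 -1.3  3.7] T [-0.19 -0.01  0.01] w 23.5 t 4.4833
```

```bash
python3 -m pendant '[[[0,0,-0.2],0,1],[[0,0,-0.5],0,1],[[0,0,-2],0,1],[[0,0,-5],0,1],[[0,0,-8],0,1],[[0,0,-10.5],0,1],[[0,0,-12],0,1],[[0,0,-12],0,1]]' 80; python3 go.py 440 27 175 0
```

```text
clock: 5.15
ee_pos: [449.3, -165.5, 193.3]
orientation: [0.368, 3.114, -0.003]
wrist_force: [1.3, -0.2, -1.7]
grip_width: 23.1
gripper_force: 78.4
shift [ 5.41 18.51  1.77] twist -13.5 yaw -13.48 pos [ 449.3 -165.5  193.3] tilt [ 0.0061 -0.0028] F [ 1.3 -0.2 -1.7] T [-0.01 -0.07 -0.07] w 23.1 t 5.15
```

```bash
python3 -m pendant '[[[1,3.5,0],-4,1],[[2,7,0],-8,1],[[3,10.5,0],-13.5,1],[[4.2,14.5,0.5],-13.5,1],[[5.2,17.5,1],-13.5,1],[[5.4,18.4,1.5],-13.5,1],[[5.4,18.5,1.5],-13.5,1],[[5.4,18.5,1.5],-13.5,1]]'; python3 -m pendant '[[[0,0,0],0,1],[[0,0,0],0,1],[[0,0,0],0,1]]'; python3 go.py 447 27 170 0; python3 - <<'E'
from h import *
for c in ('top','scene'):
    im=cam(c);np.save(f'{c}1.npy',im,allow_pickle=True)
    for n in ('puller_grip','fork','puller','cup_head_mid','deck'):
        for d in pinpoint(c,n)[:2]: print(c,n,round(d['p'],2),np.round(d['point'],1),ray(im,d['point'],dict(puller_grip=187,fork=105,puller=103,cup_head_mid=106,deck=86)[n]))
    i=im['image'][...,::-1]
    i=i[150:270,120:280] if c=='top' else i[140:220,150:270]
    cv2.imwrite(f'pics/d_{c}.png',cv2.resize(i,(400,300) if c=='top' else (400,267),interpolation=cv2.INTER_CUBIC))
a=cv2.imread('pics/d_top.png');b=cv2.imread('pics/d_scene.png');b=cv2.copyMakeBorder(b,0,33,0,0,0)
cv2.imwrite('pics/d.png',cv2.hconcat([a,b]))
E
```

```text
clock: 5.82
ee_pos: [437.2, 27.8, 172.6]
orientation: [0.003, -3.138, 0.001]
wrist_force: [-0.0, -0.6, -1.9]
grip_width: 23.0
gripper_force: 79.1
clock: 6.07
ee_pos: [438.5, 26.6, 174.5]
orientation: [0.003, 3.141, -0.0]
wrist_force: [-0.3, 0.0, -1.7]
grip_width: 22.8
gripper_force: 79.2
shift [-0.85  0.04  0.45] twist -0.1 yaw -0.1 pos [438.5  26.6 174.5] tilt [ 0.0003 -0.0002] F [-0.3  0.  -1.7] T [0.02 0.02 0.05] w 22.8 t 6.0667
top puller_grip 0.45 [165.1 243.6] [425.38726225  24.00485435 187.        ]
top puller_grip 0.3 [281.2 181.1] [ 582.99526105 -266.09580398  187.        ]
top fork 0.71 [170.9 238.7] [433.73760239  28.04878795 105.        ]
top puller 0.62 [173.7 234.3] [445.53808488  21.1143383  103.        ]
top cup_head_mid 0.48 [174.  214.3] [499.66983711  20.72460118 106.        ]
top deck 0.76 [172.5 217.3] [491.6510038   29.06355756  86.        ]
top deck 0.61 [165.3 241. ] [426.47629151  47.6437307   86.        ]
scene puller_grip 0.67 [182.2 152.2] [449.98914432  48.70366699 187.        ]
scene fork 0.73 [188.3 181.7] [414.15600358 -15.15473935 105.        ]
scene puller 0.57 [184.  176.3] [436.17761838  33.56248827 103.        ]
scene puller 0.31 [187.8 177.4] [438.8250078   16.14793585 103.        ]
scene cup_head_mid 0.54 [198.7 171. ] [496.56273107  22.36664863 106.        ]
scene deck 0.58 [197.6 174.7] [500.61162781  34.81203913  86.        ]
```

View pics/d.png

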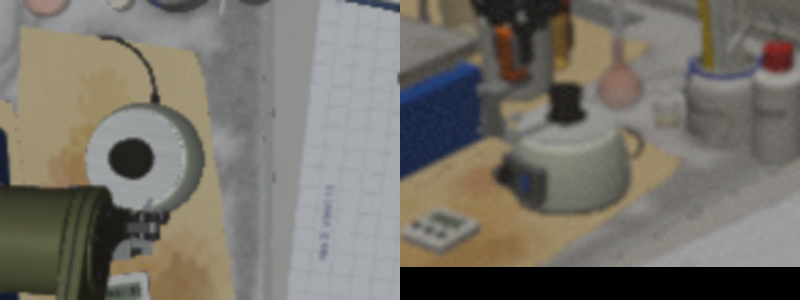

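```bash
python3 - <<'E'
from h import *
np.set_printoptions(precision=1,suppress=True,linewidth=150)
im=np.load('top1.npy',allow_pickle=True).item();W=cloud(im);K=np.array(im['intrinsics'])
def proj(P):
    q=rot(im).T@(np.array(P)-np.array(im['xyz']));return q[:2]/q[2]*[K[0,0],K[1,1]]+[K[0,2],K[1,2]]
print([proj((462.5,26.6+s,105)) for s in (-25,-14,14,25)],proj((503.3,26.7,86)),proj((503.3,26.7,126)))
print(np.round(W[228:244,160:190,2]).astype(int))
print(im['image'].mean(2)[228:244,160:190].astype(int))
E
```

```text
[array([180.8, 228.1]), array([176.8, 228. ]), array([166.5, 228. ]), array([162.5, 228. ])] [173.4 213.1] [170.2 212.8]
[[                 461                  457                  449                  438                  430                   86                   82
                    86                   84                   85                   84                   83                   87                   85
                    90                   85                   86                   83                   84                   86                   85
                    84                   83                   83                   88                   83                   77                   73
                    74                   69]
 [                 462                  456                  451                  442                  429                   86                   88
                    83                   85                   85                   85                   86                   82                   84
                    86                  
[... 10606 characters left out ...]
 46  42  52 111 135 140]
 [ 24  25  25  25  24  25  23  25  26  30  42  59  63  65  66  68  71  69  67  70 108 102  72  53  59  58  80 126 138 139]
 [ 24  23  24  26  24  25  25  24  27  31  43  65  72  71  71  72  72  72  71  77 119 110  76  63 107 120 126 136 138 138]
 [ 24  25  25  23  25  25  25  26  25  30  44  66  72  73  72  72  71  72  72  77 118 109  76  65 120 133 135 138 137 137]
 [ 23  23  25  24  26  25  25  26  25  31  44  65  70  69  70  70  74  72  70  73 110 101  73  63 121 136 137 137 136 135]
 [ 24  26  24  27  23  23  25  24  26  30  34  41  48  52  45  53  92  68  48  49  66  63  49  53 120 138 136 135 133 133]]<stdin>:7: RuntimeWarning: invalid value encountered in cast
```

```bash
python3 -m pendant '[[[-0.4,0,0],0,1],[[-0.8,0,0.2],0,1],[[-1.1,0,0.5],0,1],[[-1.1,0,0.9],0,1],[[-1.1,0,1.2],0,1],[[-1.1,0,1.3],0,1],[[-1.1,0,1.3],0,1],[[-1.1,0,1.3],0,1]]'; python3 go.py 450 26.7 158 0;python3 -m pendant '[[[0,0,0.05],0,1],[[0,0,0.1],0,1],[[0,0,0.15],0,1],[[0,0,0.2],0,1],[[0,0,0.2],0,1],[[0,0,0.2],0,1]]'; python3 go.py 450 26.7 158 0
```

```text
clock: 7.33
ee_pos: [449.0, 27.7, 161.1]
orientation: [0.001, -3.141, -0.0]
wrist_force: [0.2, 0.1, -2.3]
grip_width: 22.8
gripper_force: 79.2
shift [-0.1  -0.1   0.31] twist 0.0 yaw 0.02 pos [449.   27.7 161.1] tilt [-0.0004  0.0001] F [ 0.2  0.1 -2.3] T [ 0.01 -0.01  0.01] w 22.8 t 7.3333
clock: 7.83
ee_pos: [449.2, 27.7, 159.3]
orientation: [-0.001, 3.142, -0.0]
wrist_force: [0.2, -0.1, -1.2]
grip_width: 23.1
gripper_force: 79.2
shift [-0.08 -0.1   0.13] twist 0.0 yaw 0.02 pos [449.2  27.7 159.3] tilt [ 0. -0.] F [ 0.2 -0.1 -1.2] T [ 0.03  0.01 -0.02] w 23.1 t 7.8333
```

```bash
python3 -m pendant '[[[0,-0.07,0.04],0,1],[[0,-0.07,0.08],0,1],[[0,-0.07,0.1],0,1],[[0,-0.07,0.1],0,1],[[0,-0.07,0.1],0,1]]'; python3 go.py 450 26.7 158 0
```

```text
clock: 8.25
ee_pos: [449.2, 27.0, 158.3]
orientation: [0.0, -3.142, -0.0]
wrist_force: [0.0, -0.1, -2.6]
grip_width: 22.9
gripper_force: 79.2
shift [-0.08 -0.03  0.03] twist 0.0 yaw 0.02 pos [449.2  27.  158.3] tilt [-0.0001  0.    ] F [ 0.  -0.1 -2.6] T [ 0.03  0.01 -0.04] w 22.9 t 8.25
```

```bash
python3 -m pendant '[[[0,0,0.04],0,1],[[0,0,0.08],0,1],[[0,0,0.1],0,1],[[0,0,0.1],0,1],[[0,0,0.1],0,1]]'; python3 go.py 450 26.7 158 0
```

```text
clock: 8.67
ee_pos: [449.2, 27.0, 157.3]
orientation: [0.001, -3.142, 0.0]
wrist_force: [-0.0, 0.4, -2.4]
grip_width: 23.2
gripper_force: 79.2
shift [-0.08 -0.03 -0.07] twist 0.0 yaw 0.02 pos [449.2  27.  157.3] tilt [-0.0001 -0.    ] F [-0.   0.4 -2.4] T [ 0.01 -0.06 -0.02] w 23.2 t 8.6667
```

```bash
python3 -m pendant '[[[0,0,0.04],0,1],[[0,0,0.08],0,1],[[0,0,0.1],0,1],[[0,0,0.1],0,1],[[0,0,0.1],0,1]]'; python3 go.py 450 26.7 158 0
```

```text
clock: 9.08
ee_pos: [449.2, 27.0, 156.4]
orientation: [-0.001, 3.142, 0.0]
wrist_force: [-1.1, 0.1, -0.4]
grip_width: 22.8
gripper_force: 79.2
shift [-0.08 -0.03 -0.16] twist 0.0 yaw 0.02 pos [449.2  27.  156.4] tilt [0. 0.] F [-1.1  0.1 -0.4] T [0.08 0.03 0.01] w 22.8 t 9.0833
```

```bash
python3 -m pendant '[[[0,0,0.03],0,1],[[0,0,0.06],0,1],[[0,0,0.06],0,1],[[0,0,0.06],0,1]]'; python3 go.py 450 26.7 158 0
```

```text
clock: 9.42
ee_pos: [449.4, 27.0, 156.4]
orientation: [-0.001, 3.141, -0.0]
wrist_force: [-2.7, 0.1, 3.9]
grip_width: 23.2
gripper_force: 79.9
shift [-0.06 -0.03 -0.16] twist 0.0 yaw 0.02 pos [449.4  27.  156.4] tilt [ 0.0004 -0.0001] F [-2.7  0.1  3.9] T [ 0.06  0.53 -0.01] w 23.2 t 9.4167
```

```bash
python3 -m pendant '[[[0,0,-0.09],0,1],[[0,0,-0.18],0,1],[[0,0,-0.18],0,1],[[0,0,-0.18],0,1]]'; python3 go.py 504 26.7 157.5 0;  python3 -m pendant '[[[-0.3,-0.03,-0.18],0,1],[[-0.6,-0.03,-0.18],0,1],[[-0.9,-0.03,-0.18],0,1],[[-1.2,-0.03,-0.18],0,1],[[-1.5,-0.03,-0.18],0,1],[[-1.5,-0.03,-0.18],0,1],[[-1.5,-0.03,-0.18],0,1]]'; python3 go.py 504 26.7 157.5 0
```

```text
clock: 9.75
ee_pos: [449.0, 27.0, 157.0]
orientation: [0.001, -3.141, -0.0]
wrist_force: [0.3, -0.0, -0.9]
grip_width: 23.3
gripper_force: 79.3
shift [-5.5  -0.04 -0.05] twist 0.0 yaw 0.02 pos [449.  27. 157.] tilt [-0.0004  0.0001] F [ 0.3 -0.  -0.9] T [-0.01 -0.03  0.02] w 23.3 t 9.75
clock: 10.33
ee_pos: [464.3, 26.7, 159.2]
orientation: [0.001, -3.141, -0.0]
wrist_force: [-0.2, -0.3, -1.2]
grip_width: 23.2
gripper_force: 79.3
shift [-3.97 -0.    0.17] twist 0.0 yaw 0.02 pos [464.3  26.7 159.2] tilt [-0.0003  0.    ] F [-0.2 -0.3 -1.2] T [-0.02 -0.03  0.01] w 23.2 t 10.3333
```

```bash
python3 -m pendant '[[[0.4,0,0],0,1],[[0.5,0,0],0,1],[[0.5,0,0.1],0,1],[[0.5,0,0.18],0,1],[[0.5,0,0.18],0,1],[[0.5,0,0.18],0,1]]'; python3 go.py 504 26.7 157.5 0
```

```text
clock: 10.83
ee_pos: [459.1, 26.7, 157.5]
orientation: [0.0, -3.142, -0.0]
wrist_force: [-0.7, -0.3, -1.9]
grip_width: 22.8
gripper_force: 79.3
shift [-4.49 -0.   -0.  ] twist 0.0 yaw 0.02 pos [459.1  26.7 157.5] tilt [-0.  0.] F [-0.7 -0.3 -1.9] T [ 0.01 -0.07 -0.03] w 22.8 t 10.8333
```

```bash
python3 -m pendant '[[[-0.3,0,0],0,1],[[-0.6,0,0],0,1],[[-0.9,0,0],0,1],[[-1.2,0,0],0,1],[[-1.5,0,0],0,1],[[-1.5,0,0],0,1],[[-1.5,0,0],0,1]]'; python3 go.py 504 26.7 157.5 0
```

```text
clock: 11.42
ee_pos: [474.3, 26.7, 157.5]
orientation: [0.001, -3.141, 0.0]
wrist_force: [0.5, -0.0, -1.7]
grip_width: 22.9
gripper_force: 79.3
shift [-2.97 -0.   -0.01] twist 0.0 yaw 0.02 pos [474.3  26.7 157.5] tilt [-0.0003 -0.    ] F [ 0.5 -0.  -1.7] T [ 0.05  0.01 -0.04] w 22.9 t 11.4167
```

```bash
python3 -m pendant '[[[-0.3,0,0],0,1],[[-0.6,0,0],0,1],[[-0.9,0,0],0,1],[[-1.2,0,0],0,1],[[-1.5,0,0],0,1],[[-1.5,0,0],0,1],[[-1.5,0,0],0,1]]'; python3 go.py 504 26.7 157.5 0
```

```text
clock: 12.0
ee_pos: [489.3, 26.7, 157.5]
orientation: [0.001, -3.141, 0.0]
wrist_force: [0.3, 0.6, -2.5]
grip_width: 23.7
gripper_force: 79.3
shift [-1.47 -0.   -0.  ] twist 0.0 yaw 0.02 pos [489.3  26.7 157.5] tilt [-0.0003 -0.    ] F [ 0.3  0.6 -2.5] T [ 0.   -0.01 -0.04] w 23.7 t 12.0
```

```bash
python3 -m pendant '[[[-0.2,0,0],0,1],[[-0.4,0,0],0,1],[[-0.6,0,0],0,1],[[-0.8,0,0],0,1],[[-1.0,0,0],0,1],[[-1.0,0,0],0,1]]'; python3 go.py 504 26.7 157.5 0
```

```text
clock: 12.5
ee_pos: [499.5, 26.7, 157.6]
orientation: [-0.001, 3.141, -0.0]
wrist_force: [-0.7, -0.3, -0.7]
grip_width: 22.7
gripper_force: 79.3
shift [-0.45 -0.    0.01] twist 0.0 yaw 0.02 pos [499.5  26.7 157.6] tilt [ 0.0002 -0.    ] F [-0.7 -0.3 -0.7] T [-0.01 -0.01  0.05] w 22.7 t 12.5
```

```bash
python3 -m pendant '[[[-0.06,0,0],0,1],[[-0.12,0,0],0,1],[[-0.18,0,0],0,1],[[-0.2,0,0],0,1],[[-0.2,0,0],0,1]]'; python3 go.py 504 26.7 157.5 0
```

```text
clock: 12.92
ee_pos: [501.2, 26.8, 157.5]
orientation: [0.001, -3.142, 0.0]
wrist_force: [0.4, 0.3, -1.6]
grip_width: 22.9
gripper_force: 79.3
shift [-0.28 -0.01  0.  ] twist 0.0 yaw 0.02 pos [501.2  26.8 157.5] tilt [-0.0001 -0.    ] F [ 0.4  0.3 -1.6] T [ 0.03 -0.03 -0.01] w 22.9 t 12.9167
```

```bash
python3 -m pendant '[[[-0.06,0,0],0,1],[[-0.12,0,0],0,1],[[-0.15,0,0],0,1],[[-0.15,0,0],0,1]]'; python3 go.py 504 26.7 157.5 0
```

```text
clock: 13.25
ee_pos: [502.7, 26.7, 157.5]
orientation: [-0.001, 3.142, -0.0]
wrist_force: [-0.6, 0.3, -1.3]
grip_width: 22.8
gripper_force: 79.3
shift [-0.13 -0.    0.  ] twist 0.0 yaw 0.02 pos [502.7  26.7 157.5] tilt [ 0. -0.] F [-0.6  0.3 -1.3] T [-0.03 -0.02 -0.01] w 22.8 t 13.25
```

```bash
python3 -m pendant '[[[-0.05,0,0],0,1],[[-0.1,0,0],0,1],[[-0.1,0,0],0,1],[[-0.1,0,0],0,1]]'; python3 go.py 504 26.7 157.5 0
```

```text
clock: 13.58
ee_pos: [503.7, 26.7, 157.5]
orientation: [0.001, -3.142, 0.0]
wrist_force: [0.7, -0.4, -1.9]
grip_width: 23.0
gripper_force: 79.3
shift [-0.03 -0.    0.  ] twist 0.0 yaw 0.02 pos [503.7  26.7 157.5] tilt [-0. -0.] F [ 0.7 -0.4 -1.9] T [-0.01  0.02  0.  ] w 23.0 t 13.5833
```

```bash
python3 -m pendant '[[[-0.05,0,0],0,1],[[-0.1,0,0],0,1],[[-0.1,0,0],0,1],[[-0.1,0,0],0,1]]'; python3 go.py 504 26.7 157.5 0
```

```text
clock: 13.92
ee_pos: [504.5, 26.7, 157.5]
orientation: [0.001, -3.141, -0.0]
wrist_force: [-0.7, 0.0, -1.6]
grip_width: 22.8
gripper_force: 79.3
shift [ 0.05 -0.   -0.  ] twist 0.0 yaw 0.02 pos [504.5  26.7 157.5] tilt [-0.0005  0.    ] F [-0.7  0.  -1.6] T [ 0.    0.17 -0.01] w 22.8 t 13.9167
```

```bash
python3 -m pendant '[[[-0.05,0,0],0,1],[[-0.1,0,0],0,1],[[-0.1,0,0],0,1],[[-0.1,0,0],0,1]]'; python3 go.py 504 26.7 157.5 0
```

```text
clock: 14.25
ee_pos: [505.3, 26.7, 157.3]
orientation: [0.001, -3.14, 0.0]
wrist_force: [-3.4, -0.7, 0.0]
grip_width: 23.4
gripper_force: 79.3
shift [ 0.13 -0.   -0.01] twist 0.0 yaw 0.02 pos [505.3  26.7 157.3] tilt [-0.0012 -0.    ] F [-3.4 -0.7  0. ] T [-0.03  0.53 -0.02] w 23.4 t 14.25
```

```bash
python3 -m pendant '[[[0.08,0,0],0,1],[[0.08,0,0],0,1],[[0.08,0,-0.05],0,1],[[0.08,0,-0.1],0,1],[[0.08,0,-0.15],0,1],[[0.08,0,-0.15],0,1]]'; python3 go.py 504.4 26.7 157.5 0
```

```text
clock: 14.75
ee_pos: [504.9, 26.7, 158.9]
orientation: [-0.0, 3.142, 0.0]
wrist_force: [-0.9, -0.0, -2.7]
grip_width: 23.2
gripper_force: 78.9
shift [ 0.05 -0.    0.14] twist 0.0 yaw 0.02 pos [504.9  26.7 158.9] tilt [0. 0.] F [-0.9 -0.  -2.7] T [-0.06  0.13  0.  ] w 23.2 t 14.75
```

```bash
python3 -m pendant '[[[0,0,-0.03],0,1],[[0,0,-0.06],0,1],[[0,0,-0.09],0,1],[[0,0,-0.1],0,1],[[0,0,-0.1],0,1]]'; python3 go.py 504.4 26.7 157.5 0
```

```text
clock: 15.17
ee_pos: [504.6, 26.7, 159.4]
orientation: [0.0, -3.141, -0.0]
wrist_force: [0.3, -0.1, -6.9]
grip_width: 23.2
gripper_force: 78.6
shift [ 0.02 -0.    0.19] twist 0.0 yaw 0.02 pos [504.6  26.7 159.4] tilt [-0.0008  0.0001] F [ 0.3 -0.1 -6.9] T [-0.01 -0.04 -0.02] w 23.2 t 15.1667
```

Under the flange and pulling (5 N on it). Continue straight up.

```bash
python3 -m pendant '[[[0,0,-0.03],0,1],[[0,0,-0.06],0,1],[[0,0,-0.09],0,1],[[0,0,-0.12],0,1],[[0,0,-0.15],0,1],[[0,0,-0.15],0,1]]'; python3 go.py 504.4 26.7 157.5 0
```

```text
clock: 15.67
ee_pos: [504.5, 26.8, 161.3]
orientation: [0.001, -3.141, -0.0]
wrist_force: [-2.2, -0.1, -8.2]
grip_width: 23.3
gripper_force: 78.8
shift [ 0.01 -0.01  0.38] twist 0.0 yaw 0.02 pos [504.5  26.8 161.3] tilt [-0.001   0.0001] F [-2.2 -0.1 -8.2] T [-0.01  0.15 -0.06] w 23.3 t 15.6667
```

```bash
python3 -m pendant '[[[0,0,-0.03],0,1],[[0,0,-0.06],0,1],[[0,0,-0.09],0,1],[[0,0,-0.12],0,1],[[0,0,-0.15],0,1],[[0,0,-0.15],0,1]]'; python3 go.py 504.4 26.7 157.5 0
```

```text
clock: 16.17
ee_pos: [504.9, 26.8, 163.5]
orientation: [-0.001, 3.142, -0.0]
wrist_force: [-3.3, 0.1, -4.0]
grip_width: 23.0
gripper_force: 79.2
shift [ 0.05 -0.    0.6 ] twist 0.0 yaw 0.02 pos [504.9  26.8 163.5] tilt [ 0.0001 -0.    ] F [-3.3  0.1 -4. ] T [-0.02  0.67 -0.02] w 23.0 t 16.1667
```

```bash
python3 -m pendant '[[[0.04,0,0],0,1],[[0.04,0,-0.1],0,1],[[0.04,0,-0.2],0,1],[[0.04,0,-0.3],0,1],[[0.04,0,-0.4],0,1],[[0.04,0,-0.4],0,1]]'; python3 go.py 504.4 26.7 157.5 0
```

```text
clock: 16.67
ee_pos: [505.1, 26.7, 167.9]
orientation: [-0.001, 3.14, -0.0]
wrist_force: [-0.6, -0.2, -1.4]
grip_width: 23.2
gripper_force: 79.7
shift [0.07 0.   1.04] twist 0.0 yaw 0.02 pos [505.1  26.7 167.9] tilt [ 0.0018 -0.0001] F [-0.6 -0.2 -1.4] T [-0.05  0.28  0.03] w 23.2 t 16.6667
```

```bash
python3 -m pendant '[[[0,0,-0.1],0,1],[[0,0,-0.3],0,1],[[0,0,-0.5],0,1],[[0,0,-0.7],0,1],[[0,0,-0.9],0,1],[[0,0,-1.1],0,1],[[0,0,-1.1],0,1],[[0,0,-1.1],0,1]]'; python3 go.py 504.4 26.7 157.5 0; python3 - <<'E'
from h import *
im=cam('scene');cv2.imwrite('pics/e.png',cv2.resize(im['image'][125:215,150:270,::-1],(800,600),interpolation=cv2.INTER_CUBIC))
E
```

```text
clock: 17.33
ee_pos: [504.7, 26.7, 178.3]
orientation: [-0.001, 3.141, -0.0]
wrist_force: [0.4, 0.3, -1.8]
grip_width: 23.0
gripper_force: 79.7
shift [ 0.03 -0.    2.08] twist 0.0 yaw 0.02 pos [504.7  26.7 178.3] tilt [ 0.0006 -0.    ] F [ 0.4  0.3 -1.8] T [-0.02  0.   -0.01] w 23.0 t 17.3333
```

View pics/e.png

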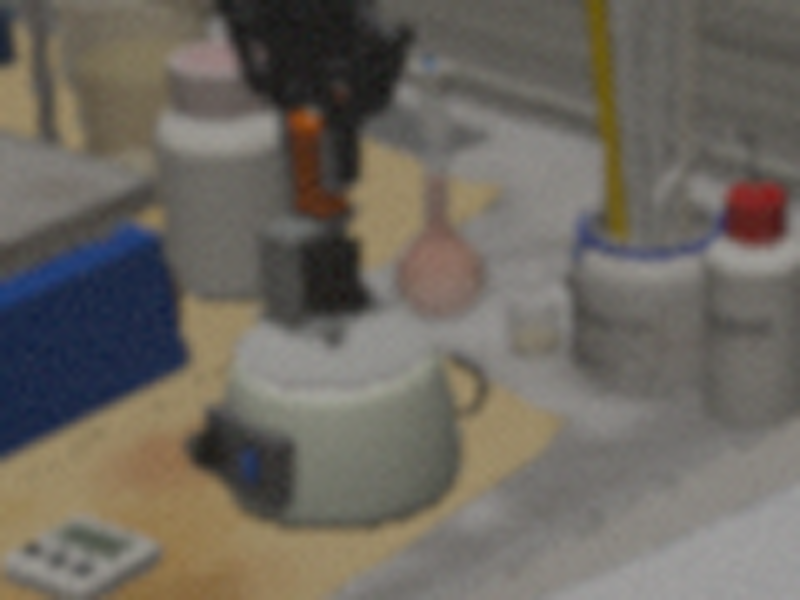

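```bash
python3 -m pendant '[[[0,0,-0.2],0,1],[[0,0,-0.5],0,1],[[0,0,-0.9],0,1],[[0,0,-1.3],0,1],[[0,0,-1.6],0,1],[[0,0,-1.8],0,1],[[0,-0.2,-1.8],0,1],[[0,-0.6,-1.8],0,1]]'; python3 -m pendant '[[[0,-0.6,0],0,1],[[0,-1.4,0],0,1],[[-0.1,-2.3,0],0,1],[[-0.2,-3.3,0],0,1],[[-0.3,-4.3,0],0,1],[[-0.4,-5.4,0],0,1],[[-0.5,-6.5,0],0,1],[[-0.6,-7.6,0],0,1]]'; python3 -m pendant '[[[-0.1,-1.1,0],0,1],[[-0.2,-2.2,0],0,1],[[-0.3,-3.3,0],0,1],[[-0.4,-4.4,0],0,1],[[-0.5,-5.5,0],0,1],[[-0.6,-6.6,0],0,1],[[-0.7,-7.7,0],0,1],[[-0.8,-8.8,0],0,1]]'; python3 go.py 544.5 -389 150 0
```

```text
clock: 18.05
ee_pos: [504.6, 20.8, 196.2]
orientation: [-0.002, 3.141, 0.0]
wrist_force: [-0.0, -0.6, -2.6]
grip_width: 23.1
gripper_force: 79.7
clock: 18.72
ee_pos: [510.6, -56.6, 196.0]
orientation: [0.0, 3.142, -0.0]
wrist_force: [0.5, 0.2, -2.3]
grip_width: 23.1
gripper_force: 79.7
clock: 19.38
ee_pos: [518.6, -144.4, 196.0]
orientation: [-0.001, 3.142, -0.0]
wrist_force: [0.6, 0.7, -2.4]
grip_width: 23.3
gripper_force: 79.7
shift [ -2.58 -24.46   4.6 ] twist 0.0 yaw 0.02 pos [ 518.6 -144.4  196. ] tilt [ 0. -0.] F [ 0.6  0.7 -2.4] T [ 0.02 -0.02 -0.01] w 23.3 t 19.3833
```

```bash
python3 -m pendant '[[[-0.1,-1.1,0],0,1],[[-0.2,-2.2,0],0,1],[[-0.3,-3.3,0],0,1],[[-0.4,-4.4,0],0,1],[[-0.5,-5.5,0],0,1],[[-0.6,-6.6,0],0,1],[[-0.7,-7.7,0],0,1],[[-0.8,-8.8,0],0,1]]';  python3 -m pendant '[[[-0.1,-1.1,0],0,1],[[-0.2,-2.2,0],0,1],[[-0.3,-3.3,0],0,1],[[-0.4,-4.4,0],0,1],[[-0.5,-5.5,0],0,1],[[-0.6,-6.6,0],0,1],[[-0.7,-7.7,0],0,1],[[-0.8,-8.8,0],0,1]]'; python3 -m pendant '[[[-0.1,-1.1,0],0,1],[[-0.2,-2.2,0],0,1],[[-0.3,-3.3,0],0,1],[[-0.4,-4.4,0],0,1],[[-0.6,-5.3,0],0,1],[[-0.8,-6.1,0],0,1],[[-0.9,-6.6,0],0,1],[[-1.0,-6.8,0],0,1]]'; python3 -m pendant '[[[0,0,0],0,1],[[0,0,0.3],0,1],[[0,0,0.8],0,1],[[0,0,1.5],0,1],[[0,0,2.3],0,1],[[0,0,3.1],0,1],[[0,0,4],0,1],[[0,0,5],0,1]]'; python3 go.py 544.5 -389 100 0; python3 - <<'E'
from h import *
im=cam('scene');cv2.imwrite('pics/f.png',cv2.resize(im['image'][150:270,220:380,::-1],(800,600),interpolation=cv2.INTER_CUBIC))
E
```

```text
clock: 20.05
ee_pos: [526.7, -232.4, 196.0]
orientation: [-0.001, 3.142, 0.0]
wrist_force: [-0.2, 0.9, -2.4]
grip_width: 23.4
gripper_force: 79.7
clock: 20.72
ee_pos: [534.7, -320.4, 196.0]
orientation: [-0.001, 3.142, 0.0]
wrist_force: [0.5, -0.1, -1.7]
grip_width: 23.3
gripper_force: 79.7
clock: 21.38
ee_pos: [544.8, -388.1, 195.9]
orientation: [-0.0, -3.142, 0.0]
wrist_force: [0.2, 0.3, -1.9]
grip_width: 23.4
gripper_force: 79.7
clock: 22.05
ee_pos: [544.5, -387.1, 144.9]
orientation: [0.001, -3.141, -0.0]
wrist_force: [0.9, 0.5, -1.7]
grip_width: 23.3
gripper_force: 79.7
shift [-0.   -0.19  4.49] twist 0.0 yaw 0.02 pos [ 544.5 -387.1  144.9] tilt [-0.0002  0.0002] F [ 0.9  0.5 -1.7] T [ 0.02 -0.01 -0.02] w 23.3 t 22.05
```

View pics/f.png

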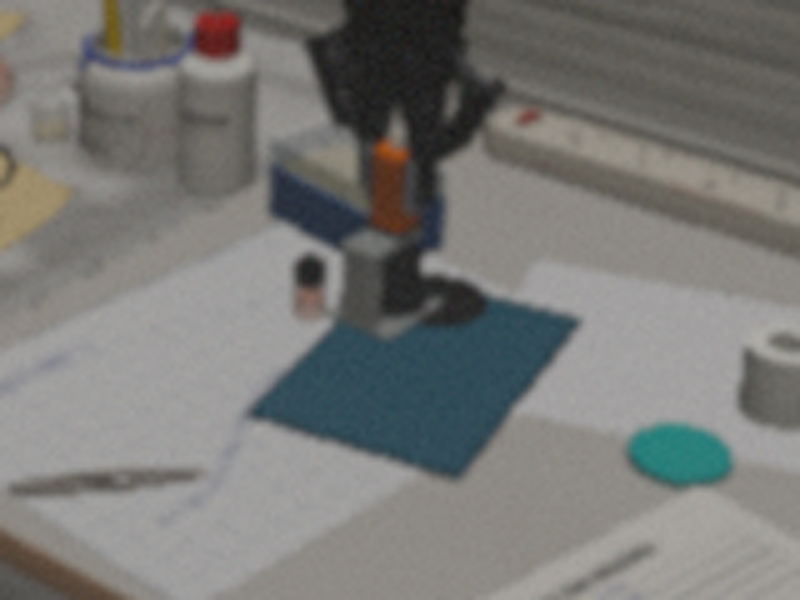

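```bash
python3 -m pendant '[[[0,-0.1,0.8],0,1],[[0,-0.1,1.6],0,1],[[0,-0.1,2.5],0,1],[[0,-0.1,3.4],0,1],[[0,-0.1,4.2],0,1],[[0,-0.1,5],0,1],[[0,-0.1,5.6],0,1],[[0,-0.1,5.9],0,1]]'; python3 -m pendant '[[[0,0,0.08],0,1],[[0,0,0.16],0,1],[[0,0,0.24],0,1],[[0,0,0.32],0,1],[[0,0,0.4],0,1],[[0,0,0.4],0,1],[[0,0,0.4],0,1]]'; python3 go.py 544.5 -389 77.5 0
```

```text
clock: 22.77
ee_pos: [544.1, -387.8, 85.5]
orientation: [0.001, -3.14, -0.002]
wrist_force: [-0.2, -0.7, -2.7]
grip_width: 23.0
gripper_force: 79.8
clock: 23.35
ee_pos: [544.7, -388.3, 83.2]
orientation: [-0.001, 3.141, -0.0]
wrist_force: [-0.1, 0.0, -1.5]
grip_width: 23.0
gripper_force: 79.8
shift [ 0.02 -0.07  0.57] twist 0.0 yaw 0.02 pos [ 544.7 -388.3   83.2] tilt [ 0.0002 -0.0002] F [-0.1  0.  -1.5] T [ 0.03 -0.04  0.01] w 23.0 t 23.35
```

```bash
python3 -m pendant '[[[0,0,0.08],0,1],[[0,0,0.16],0,1],[[0,0,0.24],0,1],[[0,0,0.32],0,1],[[0,0,0.4],0,1],[[0,0,0.4],0,1],[[0,0,0.4],0,1],[[0,0,0.4],0,1]]'; python3 go.py 544.5 -389 76.3 0; python3 -m pendant '[[[0,0,0.0],0,1],[[0,0,0],0,1]]';python3 go.py 544.5 -389 76.3 0
```

```text
clock: 24.02
ee_pos: [544.6, -388.3, 79.1]
orientation: [0.001, -3.142, 0.0]
wrist_force: [-0.4, -0.0, -1.0]
grip_width: 23.3
gripper_force: 79.8
shift [ 0.01 -0.07  0.28] twist 0.0 yaw 0.02 pos [ 544.6 -388.3   79.1] tilt [-0.     -0.0001] F [-0.4 -0.  -1. ] T [ 0.06  0.05 -0.04] w 23.3 t 24.0167
clock: 24.18
ee_pos: [544.6, -388.3, 79.1]
orientation: [-0.001, 3.142, -0.0]
wrist_force: [-0.9, 0.2, -1.3]
grip_width: 23.4
gripper_force: 79.8
shift [ 0.01 -0.07  0.28] twist 0.0 yaw 0.02 pos [ 544.6 -388.3   79.1] tilt [ 0.0001 -0.0001] F [-0.9  0.2 -1.3] T [0.01 0.07 0.01] w 23.4 t 24.1833
```

```bash
python3 -m pendant '[[[0,0,0.05],0,1],[[0,0,0.1],0,1],[[0,0,0.15],0,1],[[0,0,0.2],0,1],[[0,0,0.2],0,1],[[0,0,0.2],0,1]]'; python3 go.py 544.5 -389 76.3 0
```

```text
clock: 24.68
ee_pos: [544.7, -388.3, 77.1]
orientation: [-0.001, 3.141, -0.0]
wrist_force: [-0.5, 0.2, -0.7]
grip_width: 23.2
gripper_force: 80.0
shift [ 0.02 -0.07  0.08] twist 0.0 yaw 0.02 pos [ 544.7 -388.3   77.1] tilt [ 0.0001 -0.0001] F [-0.5  0.2 -0.7] T [ 0.04  0.15 -0.03] w 23.2 t 24.6833
```

```bash
python3 -m pendant '[[[0,0,0.04],0,1],[[0,0,0.08],0,1],[[0,0,0.08],0,1],[[0,0,0.08],0,1],[[0,0,0.08],0,1]]'; python3 go.py 544.5 -389 76.3 0
```

```text
clock: 25.1
ee_pos: [544.8, -388.4, 77.0]
orientation: [-0.001, 3.141, -0.0]
wrist_force: [-1.8, 0.2, 5.4]
grip_width: 23.1
gripper_force: 80.9
shift [ 0.03 -0.06  0.07] twist 0.0 yaw 0.02 pos [ 544.8 -388.4   77. ] tilt [ 0.0003 -0.0002] F [-1.8  0.2  5.4] T [0.43 0.53 0.05] w 23.1 t 25.1
```

```bash
python3 -m pendant '[[[0,0,-0.08],0,1],[[0,0,-0.16],0,1],[[0,0,-0.19],0,1],[[0,0,-0.19],0,1],[[0,0,-0.19],0,1]]'; python3 go.py 544.5 -389 78.2 0; python3 -m pendant '[[[0.05,0,0],0,1],[[0.15,0,0],0,1],[[0.25,0,0],0,1],[[0.35,0,0],0,1],[[0.45,0,0],0,1],[[0.5,0,0],0,1],[[0.5,0,0],0,1]]'; python3 go.py 544.5 -389 78.2 0; python3 - <<'E'
from h import *
im=cam('scene');cv2.imwrite('pics/g.png',cv2.resize(im['image'][175:235,260:340,::-1],(800,600),interpolation=cv2.INTER_CUBIC))
E
```

```text
clock: 25.52
ee_pos: [544.5, -388.1, 77.6]
orientation: [0.001, -3.141, -0.001]
wrist_force: [-0.4, 0.3, -2.7]
grip_width: 23.5
gripper_force: 79.9
shift [ 0.   -0.09 -0.06] twist 0.0 yaw 0.02 pos [ 544.5 -388.1   77.6] tilt [-0.0002  0.0004] F [-0.4  0.3 -2.7] T [-0.   -0.02  0.01] w 23.5 t 25.5167
clock: 26.1
ee_pos: [539.5, -388.3, 78.2]
orientation: [-0.0, 3.142, -0.0]
wrist_force: [0.4, -0.5, -0.1]
grip_width: 23.2
gripper_force: 79.9
shift [-0.5  -0.07 -0.  ] twist 0.0 yaw 0.01 pos [ 539.5 -388.3   78.2] tilt [ 0. -0.] F [ 0.4 -0.5 -0.1] T [-0.04 -0.02  0.02] w 23.2 t 26.1
```

View pics/g.png

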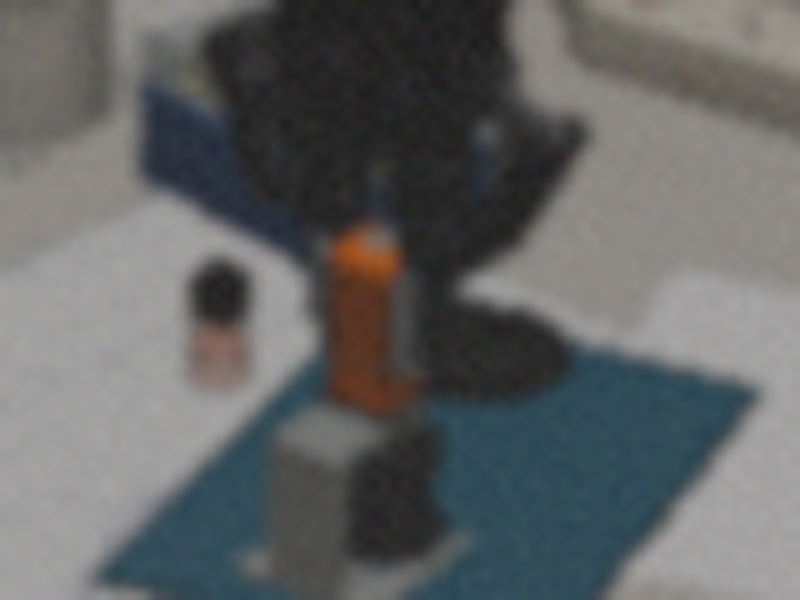

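```bash
python3 -m pendant '[[[0.2,0,0],0,1],[[0.4,0,0],0,1],[[0.6,0,0],0,1],[[0.8,0,0],0,1],[[1,0,0],0,1],[[1.2,0,0],0,1],[[1.3,0,0],0,1],[[1.3,0,0],0,1]]'; python3 go.py 480 -389 78.2 0; python3 - <<'E'
from h import *
for c in ('scene','top'):
    im=cam(c)
    for n in ('cup_head','cup_head_mid'):
        for d in pinpoint(c,n)[:2]: print(c,n,round(d['p'],2),np.round(d['point']),ray(im,d['point'],5 if n=='cup_head' else 25))
W=cloud(im);V=im['image'].max(2);k=(V<75)&(abs(W[...,0]-543)<60)&(abs(W[...,1]+389)<50)&(W[...,2]<60)
print(k.sum(),np.nanmedian(W[k],0),np.nanmin(W[k],0),np.nanmax(W[k],0))
E
```

```text
clock: 26.82
ee_pos: [526.3, -388.3, 78.1]
orientation: [0.0, -3.141, -0.0]
wrist_force: [-0.3, 0.4, -0.8]
grip_width: 23.0
gripper_force: 79.9
shift [ 4.63 -0.07 -0.01] twist 0.0 yaw 0.01 pos [ 526.3 -388.3   78.1] tilt [-0.0001  0.    ] F [-0.3  0.4 -0.8] T [-0.02  0.01  0.01] w 23.0 t 26.8167
scene cup_head 0.67 [298. 233.] [ 522.40569211 -406.30975449    5.        ]
scene cup_head_mid 0.65 [277. 214.] [ 543.73880589 -303.41113943   25.        ]
scene cup_head_mid 0.53 [298. 228.] [ 522.72489682 -407.03123459   25.        ]
top cup_head_mid 0.65 [317. 188.] [ 579.29211833 -378.31976518   25.        ]
6 [ 491.46306601 -373.77335044   55.83447597] [ 488.60668915 -376.78166595   36.67696812] [ 511.16027325 -373.44446404   59.84533473]
```

```bash
python3 - <<'E'
from h import *
im=cam('scene');cv2.imwrite('pics/i.png',cv2.resize(im['image'][175:250,255:355,::-1],(800,600),interpolation=cv2.INTER_CUBIC))
W=cloud(im);V=im['image'].max(2);k=(V<75)&(abs(W[...,0]-540)<60)&(abs(W[...,1]+389)<45)&(W[...,2]<52)
q=W[k];print(len(q),np.nanmedian(q,0),np.nanpercentile(q,[5,95],axis=0))
E
```

```text
450 [ 585.19187343 -393.09495728 -672.72557683] [[ 524.07923157 -426.89614541 -772.6589297 ]
 [ 592.51126614 -353.26429416   40.23186078]]
```

View pics/i.png

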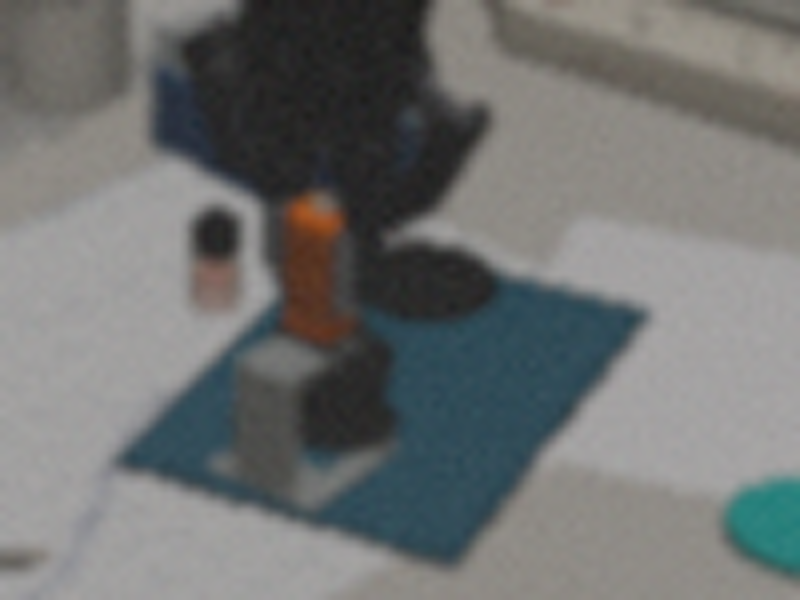

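```bash
python3 -m pendant '[[[0.3,0,0],0,1],[[0.6,0,0],0,1],[[1,0,0],0,1],[[1.4,0,0],0,1],[[1.8,0,0],0,1],[[2.2,0,0],0,1],[[2.4,0,0],0,1],[[2.4,0,0],0,1]]'; python3 go.py 447 -389 78.2 0;  python3 -m pendant '[[[0.4,0,0],0,1],[[0.9,0,0],0,1],[[1.5,0,0],0,1],[[2.3,0,0],0,1],[[3.3,0,0],0,1],[[4.3,0,0],0,1],[[5.2,0,0],0,1],[[5.5,0,0],0,1]]'; python3 -m pendant '[[[0,0,0.1],0,1],[[0,0,0.2],0,1],[[0,0,0.3],0,1],[[0,0,0.3],0,1]]'; python3 go.py 447 -389 72 0
```

```text
clock: 27.83
ee_pos: [502.1, -388.3, 78.1]
orientation: [-0.0, -3.141, -0.0]
wrist_force: [1.3, 0.1, -1.4]
grip_width: 23.2
gripper_force: 79.9
shift [ 5.51 -0.07 -0.01] twist -0.0 yaw -0.01 pos [ 502.1 -388.3   78.1] tilt [-0.0002  0.0001] F [ 1.3  0.1 -1.4] T [-0.    0.03  0.  ] w 23.2 t 27.8333
clock: 28.5
ee_pos: [445.9, -388.2, 77.9]
orientation: [-0.001, -3.141, -0.001]
wrist_force: [0.0, -0.7, -1.6]
grip_width: 23.2
gripper_force: 79.9
clock: 28.83
ee_pos: [447.8, -388.2, 74.9]
orientation: [0.001, -3.141, -0.0]
wrist_force: [0.2, 0.5, -1.0]
grip_width: 23.3
gripper_force: 79.9
shift [ 0.08 -0.08  0.29] twist 0.0 yaw 0.04 pos [ 447.8 -388.2   74.9] tilt [-0.0001  0.0002] F [ 0.2  0.5 -1. ] T [-0.02 -0.04 -0.01] w 23.3 t 28.8333
```

```bash
python3 -m pendant '[[[0,0,0.05],0,1],[[0,0,0.1],0,1],[[0,0,0.15],0,1],[[0,0,0.2],0,1],[[0,0,0.2],0,1],[[0,0,0.2],0,1]]'; python3 go.py 447 -389 72 0; python3 -m pendant '[[[0,0,0.04],0,1],[[0,0,0.08],0,1],[[0,0,0.08],0,1],[[0,0,0.08],0,1]]'; python3 go.py 447 -389 72 0
```

```text
clock: 29.33
ee_pos: [447.6, -388.3, 73.0]
orientation: [0.001, -3.142, -0.0]
wrist_force: [0.6, -0.6, -1.2]
grip_width: 23.0
gripper_force: 79.9
shift [ 0.06 -0.07  0.1 ] twist 0.0 yaw 0.02 pos [ 447.6 -388.3   73. ] tilt [-0.0001  0.0001] F [ 0.6 -0.6 -1.2] T [ 0.06  0.04 -0.01] w 23.0 t 29.3333
clock: 29.67
ee_pos: [447.6, -388.3, 72.3]
orientation: [0.001, -3.142, -0.0]
wrist_force: [0.6, -0.0, -1.0]
grip_width: 22.7
gripper_force: 79.9
shift [ 0.06 -0.07  0.03] twist 0.0 yaw 0.02 pos [ 447.6 -388.3   72.3] tilt [-0.      0.0001] F [ 0.6 -0.  -1. ] T [-0.02 -0.04 -0.02] w 22.7 t 29.6667
```

```bash
python3 -m pendant '[[[0,0,0.03],0,1],[[0,0,0.06],0,1],[[0,0,0.06],0,1],[[0,0,0.06],0,1]]'; python3 go.py 447 -389 72 0
```

```text
clock: 30.0
ee_pos: [447.6, -388.3, 71.7]
orientation: [0.001, -3.142, -0.0]
wrist_force: [-0.0, 0.4, -1.1]
grip_width: 23.1
gripper_force: 79.9
shift [ 0.06 -0.07 -0.03] twist 0.0 yaw 0.02 pos [ 447.6 -388.3   71.7] tilt [-0.0001  0.    ] F [-0.   0.4 -1.1] T [-0.04 -0.02 -0.01] w 23.1 t 30.0
```

```bash
python3 -m pendant '[[[0,0,0.03],0,1],[[0,0,0.06],0,1],[[0,0,0.06],0,1],[[0,0,0.06],0,1]]'; python3 go.py 447 -389 72 0
```

```text
clock: 30.33
ee_pos: [447.6, -388.2, 71.1]
orientation: [0.001, -3.142, -0.0]
wrist_force: [-0.9, 0.4, -1.2]
grip_width: 23.4
gripper_force: 79.9
shift [ 0.06 -0.08 -0.09] twist 0.0 yaw 0.02 pos [ 447.6 -388.2   71.1] tilt [-0.      0.0001] F [-0.9  0.4 -1.2] T [-0.03 -0.07  0.01] w 23.4 t 30.3333
```

```bash
python3 -m pendant '[[[0,0,0.03],0,1],[[0,0,0.05],0,1],[[0,0,0.05],0,1],[[0,0,0.05],0,1]]'; python3 go.py 447 -389 72 0
```

```text
clock: 30.67
ee_pos: [447.6, -388.2, 70.6]
orientation: [0.001, -3.142, -0.0]
wrist_force: [-0.8, 0.3, -1.4]
grip_width: 23.2
gripper_force: 79.9
shift [ 0.06 -0.08 -0.14] twist 0.0 yaw 0.02 pos [ 447.6 -388.2   70.6] tilt [-0.0001  0.0001] F [-0.8  0.3 -1.4] T [ 0.   -0.06  0.01] w 23.2 t 30.6667
```

```bash
python3 -m pendant '[[[0,0,0.03],0,1],[[0,0,0.05],0,1],[[0,0,0.05],0,1],[[0,0,0.05],0,1]]'; python3 go.py 447 -389 72 0
```

```text
clock: 31.0
ee_pos: [447.6, -388.3, 70.1]
orientation: [0.001, -3.142, -0.0]
wrist_force: [-0.6, -0.2, -0.8]
grip_width: 22.9
gripper_force: 79.9
shift [ 0.06 -0.07 -0.19] twist 0.0 yaw 0.02 pos [ 447.6 -388.3   70.1] tilt [-0.  0.] F [-0.6 -0.2 -0.8] T [-0.04  0.04 -0.04] w 22.9 t 31.0
```

```bash
python3 -m pendant '[[[0,0,0.03],0,1],[[0,0,0.05],0,1],[[0,0,0.05],0,1],[[0,0,0.05],0,1]]'; python3 go.py 447 -389 72 0
```

```text
clock: 31.33
ee_pos: [447.7, -388.4, 70.0]
orientation: [-0.001, 3.142, -0.0]
wrist_force: [-0.3, 1.3, 2.5]
grip_width: 23.2
gripper_force: 80.5
shift [ 0.07 -0.06 -0.2 ] twist 0.0 yaw 0.02 pos [ 447.7 -388.4   70. ] tilt [ 0.0001 -0.0001] F [-0.3  1.3  2.5] T [0.31 0.22 0.  ] w 23.2 t 31.3333
```

```bash
python3 -m pendant '[[[0,0,-0.02],0,1],[[0,0,-0.02],0,1],[[0,0,-0.02],0,1]]' 20; python3 -m pendant '[[[0,0,0],0,0.7],[[0,0,0],0,0.6],[[0,0,0],0,0.5],[[0,0,0],0,0.3],[[0,0,0],0,0],[[0,0,0],0,0],[[0,0,0],0,0],[[0,0,0],0,0]]'; python3 -m pendant '[[[0,0,-0.5],0,0],[[0,0,-1.5],0,0],[[0,0,-4],0,0],[[0,0,-7],0,0],[[0,0,-10],0,0],[[0,0,-13],0,0],[[0,0,-15],0,0],[[0,0,-15],0,0]]'; python3 -m pendant '[[[3,10,0],0,0],[[3,20,0],0,0],[[3,20,0],0,0],[[3,20,0],0,0],[[3,20,0],0,0],[[3,20,0],0,0],[[3,20,0],0,0],[[3,20,0],0,0]]'
python3 - <<'E'
from h import *
np.set_printoptions(precision=1,suppress=True)
for c in ('scene','top'):
    im=cam(c);i=im['image'][...,::-1]
    i=i[170:260,240:360] if c=='scene' else i[130:250,240:400]
    cv2.imwrite(f'pics/j_{c}.png',cv2.resize(i,(400,300),interpolation=cv2.INTER_CUBIC))
    for n in ('cup_head','puller','platform_head'):
        for d in pinpoint(c,n)[:2]: print(c,n,round(d['p'],2),np.round(d['point']),ray(im,d['point'],0 if n=='puller' else 5))
    W=cloud(im);V=im['image'].max(2);k=(V<75)&(abs(W[...,0]-543)<50)&(abs(W[...,1]+389)<50)&(W[...,2]<60)&(W[...,2]>12)
    q=W[k];print(k.sum(),np.median(q,0),np.percentile(q,[3,97],axis=0))
    hsv=cv2.cvtColor(im['image'],cv2.COLOR_RGB2HSV);o=(hsv[...,0]<16)&(hsv[...,1]>140)&(hsv[...,2]>90)&(abs(W[...,0]-445)<60)&(abs(W[...,1]+389)<60)
    print('org',o.sum(),np.nanmedian(W[o],0))
cv2.imwrite('pics/j.png',cv2.hconcat([cv2.imread('pics/j_top.png'),cv2.imread('pics/j_scene.png')]))
E
```

```text
clock: 31.58
ee_pos: [447.7, -388.3, 70.1]
orientation: [-0.001, 3.141, -0.0]
wrist_force: [-1.1, 1.2, 2.6]
grip_width: 23.0
gripper_force: 80.5
clock: 32.25
ee_pos: [447.6, -388.3, 69.8]
orientation: [-0.001, 3.142, -0.0]
wrist_force: [-0.2, -0.1, -0.2]
grip_width: 85.4
gripper_force: 0.0
clock: 32.92
ee_pos: [449.9, -390.5, 227.8]
orientation: [-0.001, 3.133, -0.014]
wrist_force: [0.8, -0.0, 1.0]
grip_width: 85.7
gripper_force: 0.0
clock: 33.58
ee_pos: [417.6, -188.4, 219.9]
orientation: [-0.001, 3.141, -0.001]
wrist_force: [-0.3, -0.6, 0.5]
grip_width: 85.5
gripper_force: 0.0
scene cup_head 0.63 [298. 232.] [ 529.9 -400.6    5. ]
scene puller 0.92 [277. 247.] [ 424.9 -397.3    0. ]
scene platform_head 0.65 [354. 246.] [ 576.9 -576.8    5. ]
scene platform_head 0.58 [309. 212.] [ 655.4 -357.2    5. ]
170 [ 534.9 -391.8   34.3] [[ 521.6 -406.8   13.1]
 [ 558.1 -371.    45.2]]
org 38 [ 436.1 -395.3  102.6]
top cup_head 0.64 [321. 202.] [ 539.4 -394.1    5. ]
top platform_head 0.86 [302. 166.] [ 647.3 -338.9    5. ]
top platform_head 0.72 [381. 181.] [ 600.8 -570.8    5. ]
184 [ 543.1 -385.8   37.6] [[ 523.9 -402.8   13. ]
 [ 560.4 -368.    47.5]]
org 35 [ 448.3 -384.6  109.5]
```

View pics/j.png

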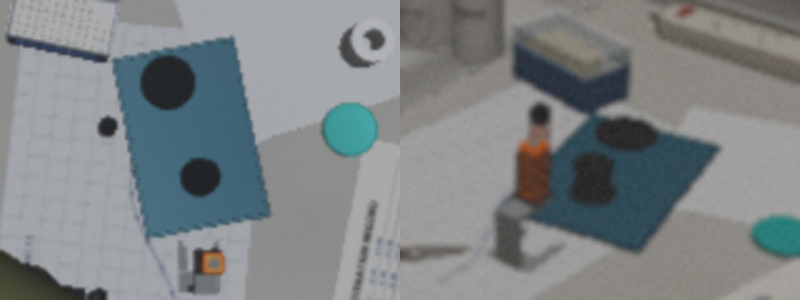

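The final picture shows the head standing upright on the mat's −x half (left panel, about (200,177)), clear of the platform head at (167,83). The puller stands upright on the bench at about (205,268), and the arm is away from everything.

```bash
python3 -m pendant '[[[0,0,0],0,0],[[0,0,0],0,0],[[0,0,0],0,0]]'; python3 -c "
from plant import close_job
print(close_job())"
```

```text
clock: 34.23
ee_pos: [417.5, -188.4, 219.8]
orientation: [0.0, -3.142, -0.0]
wrist_force: [-0.8, 0.2, -0.2]
grip_width: 85.7
gripper_force: 0.0
the job is handed in; nothing more can be done
None
```

The cup head is off its stub and standing upright on the blue mat, clear of the platform head; the puller stands on its fork on the bench, clear of the head, and the job was handed in at about 34 s (the verdict was not shown).

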